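# Work a freshly cleaned fader through its travel

## Robot

A 6-joint arm with a two-finger parallel gripper is mounted at the origin on a cart in front of the work surface, level with it; the furniture and walls round the work are solid. World frame = base frame: x ahead of the robot, y to its left, z up, the work surface at z = 0. Lengths are in mm, angles in rad, forces in N, time in s.
With the tool pointing down it reaches from about 275 to 750 mm from the base axis. Payload 10.2 kg.
Tool frame: the origin (TCP) lies midway between the tips of the shut fingers; the grasp point (between the pads) lies grip_depth behind it (grip_depth is the distance from the TCP to the grasp point, in mm); z points along the fingers, y is the line along which they close (so a half turn about z gives the same grasp; the last joint's range is limited). The gripper opens to 85 mm and grips with 20 to 120 N. Pads are 22 mm wide; open, the fingers measure 114 mm over their backs; the gripper's body (76 mm by 85 mm) begins 54 mm behind the grasp point. The pads swing forward as they close: fully open they stand 13 mm farther back than shut.
Start: joints at [-1.383, 0.313, 1.498, -0, 1.331, -0.223], TCP at [209.643, -481.332, 231.294] pointing down, gripper open.
Joint ranges: [-2.94, 2.94], [-0.97, 2.17], [0.19, 2.56], [-1.23, 4.37], [0.02, 3.11], [-2.88, 2.88]. Speed limits (rad/s): [2.39, 2.39, 3.01, 3.14, 3.14, 3.14].

## Interface

Orientations are given as a unit quaternion [w, x, y, z].
In Python, from rig import * gives the robot as it stands.
- The arm moves only by the tool servo_tool, never from a script. Its argument "commands" is a list of rows, each a list of 3 entries, a list of its own where there are three numbers: the gripper command: -1 is fully open, 1 is shut, values between are in proportion, then the shift along the tool's x, y, z in m, then the turn, a rotation vector about the tool's x, y, z in units of 6 degrees (1.0 is 6 degrees). In form: [[grip, [dx, dy, dz], [ax, ay, az]], ...]. A call has 1 to 10 rows; each row shifts and turns the commanded pose from where the row before left it, along the tool's axes as they then stand; what a row does not reach is not made up. A row lasts 1/12 s, in which the tool goes at most 41.7 mm and 7.16 degrees, less where a joint would pass 70% of its speed; a pose out of reach is approached as far as the arm can. A call is refused whole if a number of a shift passes 0.0417 or a number of a turn 1, either way. A call with a gripper value outside its range is refused whole. The fingers move at their own pace and stop on an object; "squeeze" is the grip in N (left out, the last holds). Time passes only in rows, so rows that do not move let the fingers close. It gives the time, the measured TCP pose, the force, the opening and the grip force at its end, in the units of the state.
- sense(): the state, without advancing time (a new reading comes with each control period).
- capture(name): name is "scene" or "top" or "wrist"; returns a dict with "pixels" (400x640x3 uint8, red, green, blue), "z_map" (400x640 float32, mm along the optical axis (not along the pixel's ray), 0 where there is no reading), "fx", "fy", "cx", "cy" (pixels), "rvec" (rotation vector, rad) and "tvec" (3), from world to camera coordinates, as OpenCV has them; the wrist camera has in their place "T_tool_cam" (4x4, takes a point from camera to tool coordinates, whose origin is the TCP and whose axes are the flange's). Camera axes: x right, y down, z forward; pixel columns grow to the right and rows downward; lengths in mm; the calibration is good to about 2 mm. A picture is of the moment at which its call begins: read the wrist's pose just before it.
- finish_job(): hands the job in; it is judged then, once.
The state is a dict: "time_s": time; "joints": joint angles; "dq": joint speeds; "tau": joint torques, N m; "eef_pos": TCP position; "ee_rot": TCP orientation; "force": force on the tool from outside, world axes, zero at the start; "wrist_torque": the same for the moment, N m; "grip_width": opening from 0.0 (shut) to 1.0 (fully open); "grip_force": force on a finger pad.
Only numpy, scipy, OpenCV 4.12 (cv2) and the standard library are available. Lean on these libraries where they do the work, as an engineer would, in place of code of your own. Each camera call takes 0.05 s, during which the arm holds its last target. There are 200 camera calls.

## Task

The one wide-capped fader on the small mixing desk has just been cleaned and must be worked in. Pushing its cap gently with a fingertip, never pinching it, run it along its slot all the way to the far stop, then all the way back to the near stop, and then forward until the index line on its cap stands on the long black scale line. Leave the narrow faders as they are set and do not disturb the things lying round the desk.

Things in the scene. Friction and masses are not known exactly. Their poses are not given: they have to be found in the camera images.
- desk: small mixing desk, fixed on the bench: dark frame 276 mm deep, 220 mm wide, black end cheeks, four grey fader modules side by side, 48 mm apart. Origin on the bench under its middle; x points from the operator's edge to the rear, y left across the modules, z up. The panel slopes up 6 degrees (0.105 rad) towards +x: 42 mm above the bench in front, 56 mm above the origin, 70 mm behind; cheeks 1 mm higher
- module_wide: the module with the wide fader, a fixed panel strip 46 mm wide; it may sit in any of the four places. Origin on the bench under its middle, axes parallel to the desk's. Three rotary knobs, 14 mm high, stand behind the slot on its centre line, the first with its near edge 58 mm beyond point slot_far, along the panel
- wide_fader (a joint): travel of the wide fader in m along its slot: 0 at the near stop (operator's side), 0.100 at the far stop; 0.070 when its index line stands on the long scale line. It slides with about 1.2 N of friction and stays where it is left
- wide_fader_cap (a point): middle of the white index line on top of the wide fader's cap. The cap is 26 mm wide across the slot, 24 mm long along it (12 mm either side of this point); its ridge is 15 mm above the panel, its near and far shoulders 11.5 mm, its underside 2 mm. Axes: x along the slot, up the slope, away from the operator; z square to the panel
- slot_near (a point): point on the panel surface, on the slot's centre line, under the cap's middle when the fader is at its near stop
- slot_far (a point): the same for the far stop, 100 mm further along the slot, up the slope
- unity_mark (a point): point on the panel surface where the long, thick black scale line (45 mm across, 2 mm thick, 70 mm from the near stop) crosses the slot of the wide fader
- fader_a_cap (a point): top of the ridge of a narrow fader's cap (12 mm wide across the slot, 24 mm along it, 15 mm high); not to be moved; it slides like the wide one in its own module, so this point shows how it is set
- fader_b_cap (a point): top of the ridge of a narrow fader's cap (12 mm wide across the slot, 24 mm along it, 15 mm high); not to be moved; it slides like the wide one in its own module, so this point shows how it is set
- fader_c_cap (a point): top of the ridge of a narrow fader's cap (12 mm wide across the slot, 24 mm along it, 15 mm high); not to be moved; it slides like the wide one in its own module, so this point shows how it is set
- module_a: module of narrow fader a; origin on the bench top under its middle
- module_b: module of narrow fader b; likewise
- module_c: module of narrow fader c; likewise
- driver_a: yellow-handled screwdriver 215 mm long and 26 mm thick, lying by the desk's right cheek; origin under its middle; a bystander on the bench, to be left alone
- hex_key: steel hex key 95 x 36 mm, 8 mm thick, lying by the left cheek; origin under its middle; a bystander on the bench, to be left alone
- xlr0: cable connector standing upright, 19 mm thick, 68 mm high, left of the desk's rear; origin at its foot; a bystander on the bench, to be left alone
- xlr1: another such connector beside it; origin at its foot; a bystander on the bench, to be left alone
- marker_a: marker pen 135 mm long, 16 mm thick, lying in front of the desk; origin under its middle; a bystander on the bench, to be left alone
- pvc_tape0: small roll of tape 63 mm across, 19 mm high, to the left; origin under its middle; a bystander on the bench, to be left alone
- spray_can1: red-capped aerosol can, 66 mm thick, 245 mm high, standing at the rear right; origin at its foot; a bystander on the bench, to be left alone

How it is judged:
By the outcome, as a careful person would: the job done as asked, in the order asked, and still so for the second after the job is handed in, with the robot touching nothing.
It also fails if it takes over 54 s, if anything falls off the work surface, if the arm or the gripper's body presses on something with over 40 N, if the wrist force passes 120 N, or if a joint passes its speed limit or range.

## Working session

There is one attempt and no reset: what is moved stays moved. The work goes in short steps, Python scripts to look and compute and a tool call to move; the robot and the scene stay as the last step left them, time stands still between calls to the robot, and variables do not carry over. Pictures are saved under pics/ and viewed, at most 10 in all, crops included, and the job is handed in when it is done.

Besides the shell and the picture viewer there is one more tool, called after "Request:" as name([rows], argument=value, ...), one row to a line, values as JSON. servo_tool: Moves the arm, as the interface text tells. Its arguments: {"type":"object","properties":{"commands":{"type":"array"},"squeeze":{"type":"number"}},"required":["commands"]}

```bash
mkdir -p pics
cat > h.py <<'E'
from rig import *
import numpy as np, cv2
from scipy.spatial.transform import Rotation as R
def cap(n,f=None):
    s=sense(); d=capture(n)
    if n=="wrist":
        q=s["ee_rot"]; T=np.eye(4); T[:3,:3]=R.from_quat([q[1],q[2],q[3],q[0]]).as_matrix(); T[:3,3]=s["eef_pos"]
        d["W"]=T@np.array(d["T_tool_cam"])
    else:
        T=np.eye(4); T[:3,:3]=R.from_rotvec(np.ravel(d["rvec"])).as_matrix(); T[:3,3]=np.ravel(d["tvec"]); d["W"]=np.linalg.inv(T)
    if f: cv2.imwrite("pics/"+f,d["pixels"][:,:,::-1]); np.save("pics/"+f[:-4],d,allow_pickle=True)
    return d
def load(f): return np.load("pics/"+f+".npy",allow_pickle=True).item()
def pt(d,u,v):
    z=np.median([x for x in d["z_map"][int(v)-1:int(v)+2,int(u)-1:int(u)+2].ravel() if x>0])
    return (d["W"]@[(u-d["cx"])/d["fx"]*z,(v-d["cy"])/d["fy"]*z,z,1])[:3]
def proj(d,p):
    c=np.linalg.inv(d["W"])@np.append(p,1); return c[0]/c[2]*d["fx"]+d["cx"],c[1]/c[2]*d["fy"]+d["cy"]
E
python3 - <<'E'
from h import *
for n in("scene","top"): d=cap(n,n+"1.png"); print(n,d["W"].round(2).tolist(),d["fx"])
print(sense())
E
```

```text
scene [[-0.77, -0.46, 0.45, 39.92], [-0.64, 0.56, -0.52, 675.91], [-0.02, -0.69, -0.73, 865.09], [0.0, 0.0, 0.0, 1.0]] 484.30479709488645
top [[0.12, -0.84, 0.53, -124.83], [-0.99, -0.1, 0.07, 23.9], [-0.01, -0.54, -0.84, 1121.09], [0.0, 0.0, 0.0, 1.0]] 480.58140128274687
{'time_s': 0.1, 'joints': array([-1.38339939e+00,  3.13370170e-01,  1.49835481e+00,  1.46461348e-05,
        1.33101729e+00, -2.23387539e-01]), 'dq': array([ 0.00046318, -0.00060692, -0.00176463,  0.00145873, -0.00189688,
       -0.00162165]), 'tau': array([ 2.05400916e-03, -4.12899578e+01, -2.60141855e+01, -2.01747989e-04,
        3.02082328e-03, -3.35248309e-06]), 'eef_pos': array([ 209.60155401, -481.09149426,  230.80689709]), 'ee_rot': array([-5.74587084e-04,  9.78981256e-01,  2.03949429e-01,  1.74546926e-05]), 'force': array([ 0.3728228 ,  0.23307518, -0.66785137]), 'wrist_torque': array([-0.01925024, -0.01098346,  0.00830697]), 'grip_force': 0.0, 'grip_width': 1.0017692481055611}
```

View pics/top1.png

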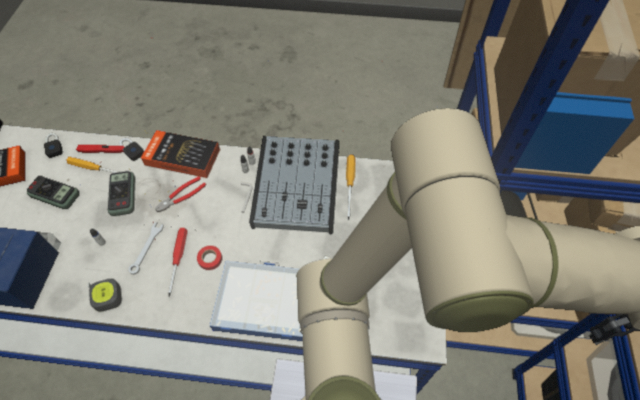

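View pics/scene1.png

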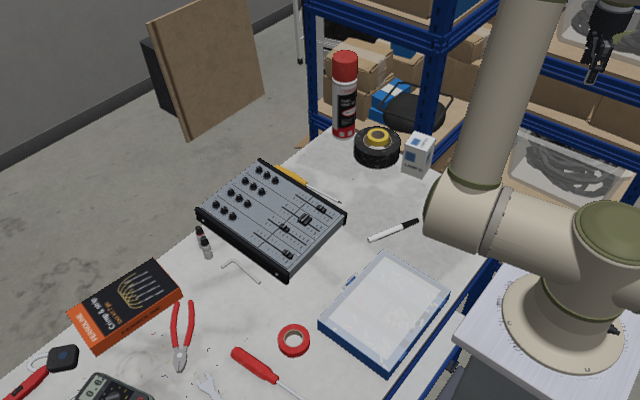

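The top view shows the desk at about (295,183), with the wide cap at (302,204) in the third module from the left. In the scene view the cap is at (305,219). I'll enlarge both.

Run:
```python
from h import *
a=load("top1")["pixels"][125:240,235:365,::-1]; b=load("scene1")["pixels"][150:285,190:350,::-1]
a=cv2.resize(a,None,fx=4,fy=4,interpolation=cv2.INTER_CUBIC); b=cv2.resize(b,None,fx=3,fy=3,interpolation=cv2.INTER_CUBIC)
cv2.imwrite("pics/c1.png",a)
d=load("top1")
for u,v in [(302,204),(302,150),(250,226),(333,232),(264,136),(338,142),(264,214),(284,198),(319,209)]: print(u,v,pt(d,u,v).round(1))
```

```text
302 204 [532.  151.6  62.6]
302 150 [705.6 175.5  67.3]
250 226 [483.8 287.4   3.3]
333 232 [488.7  64.9   8.1]
264 136 [741.4 289.4  69.7]
338 142 [743.3  78.4  70.3]
264 214 [495.  246.1  54.9]
284 198 [544.6 201.   63.2]
319 209 [523.  105.9  60.8]
```

View pics/c1.png

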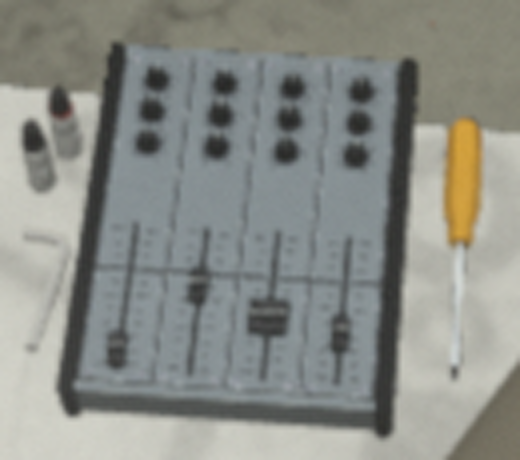

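The crop shows the slot of the wide fader from (264,379) to (278,232), i.e. full-image (301,220) to (304.5,183). The cap is near the middle, just below the long line. Next I'll bring the wrist camera over it with the fingers shut.

Run:
```python
from h import *
d=load("top1")
a,b=pt(d,301,220),pt(d,304.5,183); print(a,b,np.degrees(np.arctan2(*(b-a)[[1,0]])))
c,e=pt(d,258.7,192),pt(d,329.5,196.2); print(c,e)
print(np.array(d and capture("wrist")["T_tool_cam"]).round(2))
s=sense();q=s["ee_rot"];M=R.from_quat([q[1],q[2],q[3],q[0]]).as_matrix()
print(M.T@(np.array([500,152,260])-s["eef_pos"]))
s=load("scene1")
for u,v in [(345,130),(420,165),(392,230)]: print(pt(s,u,v))
```

```text
[494.65984127 149.69241803  43.90159373] [603.22178868 154.90355695  55.89286386] 2.7481752974873683
[562.98180222 273.2200762   51.63267546] [572.13449159  83.73288536  50.71832755]
[[   0.     -0.95   -0.31   81.05]
 [   1.      0.     -0.      0.37]
 [   0.     -0.31    0.95 -143.6 ]
 [   0.      0.      0.      1.  ]]
[ 519.08958943 -464.51356385  -28.58384387]
[ 677.72082814 -176.80483678   35.92219456]
[ 435.94758519 -169.99784211   47.80222217]
[383.99880847  26.15616644  15.13244694]
```

Request:
servo_tool([
  [1, [0.02, -0.015, -0.003], [0, 0, 0]],
  [1, [0.032, -0.0245, -0.002], [0, 0, 0]],
  [1, [0.032, -0.0245, -0.002], [0, 0, 0]],
  [1, [0.032, -0.0245, -0.002], [0, 0, 0]],
  [1, [0.032, -0.0245, -0.002], [0, 0, 0]],
  [1, [0.032, -0.0245, -0.002], [0, 0, 0]],
  [1, [0.032, -0.0245, -0.002], [0, 0, 0]],
  [1, [0.032, -0.0245, -0.002], [0, 0, 0]],
  [1, [0.032, -0.0245, -0.002], [0, 0, 0]],
  [1, [0.032, -0.0245, -0.002], [0, 0, 0]],
])

```text
time_s: 0.98
eef_pos: [398.4, -140.5, 252.5]
ee_rot: [0.0, 0.979, 0.204, 0.0]
force: [0.4, -0.1, 0.7]
grip_width: -0.002
grip_force: 0.0
```

Request:
servo_tool([
  [1, [0.032, -0.0245, -0.002], [0, 0, 0]],
  [1, [0.032, -0.0245, -0.002], [0, 0, 0]],
  [1, [0.032, -0.0245, -0.002], [0, 0, 0]],
  [1, [0.032, -0.0245, -0.002], [0, 0, 0]],
  [1, [0.032, -0.0245, -0.002], [0, 0, 0]],
  [1, [0.02, -0.015, 0], [0, 0, 0.9]],
  [1, [0, 0, 0], [0, 0, 0.9]],
  [1, [0, 0, 0], [0, 0, 0.9]],
  [1, [0, 0, 0], [0, 0, 0.77]],
  [1, [0, 0, 0], [0, 0, 0]],
])

```text
time_s: 1.82
eef_pos: [508.0, 55.7, 262.0]
ee_rot: [-0.0, 1.0, 0.023, -0.0]
force: [0.5, 0.1, -0.2]
grip_width: -0.001
grip_force: 0.0
```

Run:
```python
from h import *
d=cap("wrist","w1.png"); s=sense(); print(s["eef_pos"],s["ee_rot"],s["force"],s["grip_width"],s["joints"],d["fx"])
```

```text
[508.00926133  55.58329431 262.05526139] [-5.80257018e-05  9.99698828e-01  2.45393900e-02 -2.63159514e-04] [ 0.00971609 -0.28839532  0.12963159] 0.0025204404899440923 [-1.20625709e-01  2.60943746e-01  1.48582595e+00  3.92975510e-05
  1.39536053e+00  1.40108004e+00] 353.0293209775908
```

View pics/w1.png

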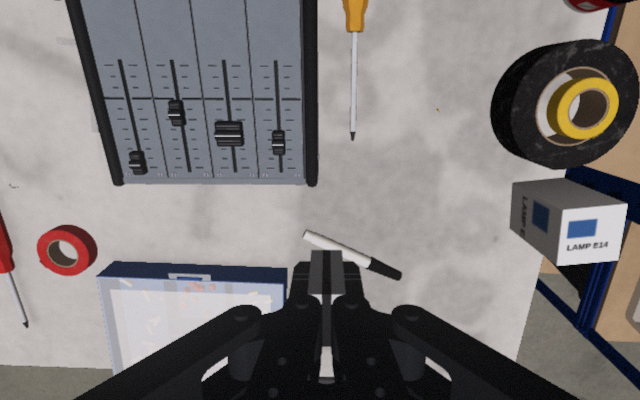

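Wrist view: the wide module's slot runs from (225,60) to (235,172), with its cap at (229,133). The long line crosses it at about (227,98). I'll measure from an enlarged crop.

Run:
```python
from h import *
d=load("w1")
cv2.imwrite("pics/w1c.png",cv2.resize(d["pixels"][50:190,120:320,::-1],None,fx=4,fy=4,interpolation=cv2.INTER_CUBIC))
for u,v in [(225,60),(235,172),(227,98),(229,131),(110,98),(300,98),(120,183),(308,184),(351,80)]: print(u,v,pt(d,u,v).round(1))
```

```text
225 60 [603.9 153.6  56.2]
235 172 [494.7 151.1  44.4]
227 98 [569.9 154.2  52.5]
229 131 [539.8 150.9  62.2]
110 98 [564.8 266.6  52.7]
300 98 [573.1  84.   52.2]
120 183 [476.6 274.4  43. ]
308 184 [484.5  74.1  42.3]
351 80 [592.1  33.4  13.7]
```

View pics/w1c.png

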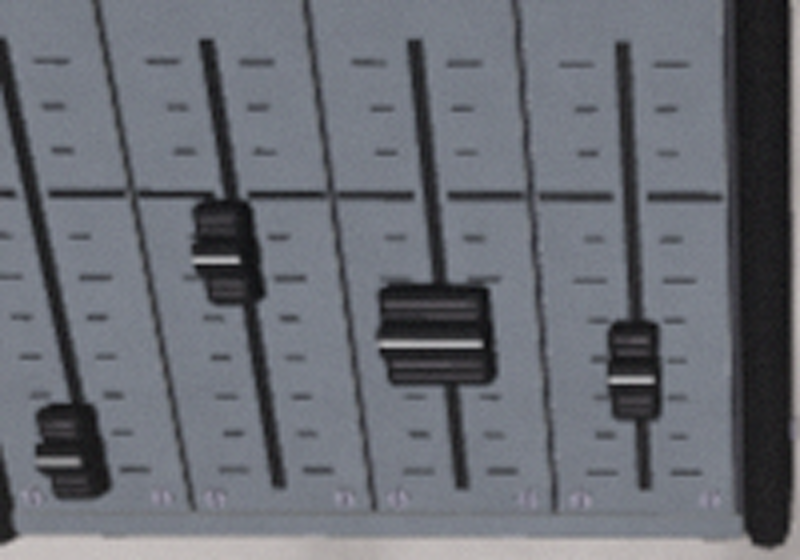

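Run:
```python
from h import *
d=load("w1"); f=lambda u,v:(120+u/4,50+v/4)
P={k:f(*p) for k,p in dict(unity=(434,195),near=(458,470),far=(416,62),idx=(432,343),a=(60,460),b=(216,260),c=(632,380)).items()}
W=d["W"]; o=W[:3,3]
# plane fit from depth on panel
g=[pt(d,u,v) for u in (160,205,212,245,262,290) for v in (62,75,88,110) if True]
A=np.array(g); c=np.linalg.lstsq(np.c_[A[:,:2],np.ones(len(A))],A[:,2],rcond=None)[0]; r=A[:,2]-np.c_[A[:,:2],np.ones(len(A))]@c
print("plane",c,np.abs(r).max(),"slope deg",np.degrees(np.arctan(np.hypot(*c[:2]))),"dir",np.degrees(np.arctan2(c[1],c[0])))
n=np.array([-c[0],-c[1],1]);n/=np.linalg.norm(n)
Q={}
for k,(u,v) in P.items():
    h=15 if k in("idx","a","b","c") else 0
    r=W[:3,:3]@[(u-d["cx"])/d["fx"],(v-d["cy"])/d["fy"],1]
    t=(c[2]+c@np.append(o[:2],0)-o[2]+h/n[2])/(r[2]-c[:2]@r[:2]); Q[k]=o+t*r; print(k,Q[k].round(1))
y=np.radians(2.6); e=np.array([np.cos(y)*np.cos(.105),np.sin(y)*np.cos(.105),np.sin(.105)])
for k in Q: print(k,round((Q[k]-Q["unity"])@e+70,1))
```

```text
plane [ 1.03442619e-01  2.87298919e-03 -6.94042481e+00] 1.5911081187327056 slope deg 5.908081683904218 dir 1.5909095410239764
unity [569.3 152.8  52.4]
near [499.7 151.3  45.2]
far [599.1 154.9  55.5]
idx [535.5 151.6  64. ]
a [501.6 246.4  60.7]
b [552.9 201.   65.9]
c [528.6 103.6  63.1]
unity 70.0
near 0.1
far 100.1
idx 37.6
a 7.9
b 57.4
c 28.5
```

Request:
servo_tool([
  [1, [-0.0078, -0.032, 0], [0, 0, 0]],
  [1, [-0.0078, -0.032, 0], [0, 0, 0]],
  [1, [-0.0078, -0.031, 0], [0, 0, 0]],
  [1, [0, 0, 0], [0, 0.5, 0]],
  [1, [0, 0, 0], [0, 0.5, 0]],
  [1, [0, 0, 0.04], [0, 0, 0]],
  [1, [0, 0, 0.04], [0, 0, 0]],
  [1, [0, 0, 0.04], [0, 0, 0]],
  [1, [0, 0, 0.03], [0, 0, 0]],
  [1, [0, 0, 0], [0, 0, 0]],
])

```text
time_s: 2.7
eef_pos: [493.1, 149.6, 107.8]
ee_rot: [-0.001, 0.999, 0.025, 0.047]
force: [-1.2, -0.6, -0.0]
grip_width: 0.003
grip_force: 0.0
```

```bash
cat > loc.py <<'E'
from h import *
y=np.radians(2.5); e=np.array([np.cos(y)*np.cos(.105),np.sin(y)*np.cos(.105),np.sin(.105)]); l=np.array([-np.sin(y),np.cos(y),0]); n=np.cross(e,l)
N=np.array([569.3,153.0,52.4])-70*e
def st():
    s=sense(); p=s["eef_pos"]-N; q=s["ee_rot"]; M=R.from_quat([q[1],q[2],q[3],q[0]]).as_matrix()
    print("t %.2f s/l/n"%s["time_s"],(p@np.c_[e,l,n]).round(2),"F e,l,n",(s["force"]@np.c_[e,l,n]).round(2)); print("tool axes in slot frame\n",(np.c_[e,l,n].T@M).round(3))
if __name__=="__main__": st()
E
python3 loc.py
```

```text
t 2.70 s/l/n [-2.000e-02 -1.100e-01  6.311e+01] F e,l,n [-1.18 -0.56  0.11]
tool axes in slot frame
 [[ 1.     0.006 -0.01 ]
 [ 0.006 -1.     0.   ]
 [-0.01  -0.    -1.   ]]
```

Request:
servo_tool([
  [1, [0, 0, 0.02], [0, 0, 0]],
  [1, [0, 0, 0.02], [0, 0, 0]],
  [1, [0, 0, 0.007], [0, 0, 0]],
  [1, [0, 0, 0], [0, 0, 0]],
  [1, [0, 0, 0], [0, 0, 0]],
])

```text
time_s: 3.12
eef_pos: [501.4, 150.3, 67.8]
ee_rot: [-0.001, 0.998, 0.024, 0.053]
force: [-0.4, 0.9, -0.2]
grip_width: -0.001
grip_force: 0.0
```

```bash
python3 loc.py; python3 -c "
from h import *
d=cap('wrist','w2.png')"
```

```text
t 3.12 s/l/n [ 4.06  0.26 22.47] F e,l,n [-0.36  0.91 -0.19]
tool axes in slot frame
 [[ 1.     0.005  0.001]
 [ 0.005 -1.     0.   ]
 [ 0.001 -0.    -1.   ]]
```

View pics/w2.png

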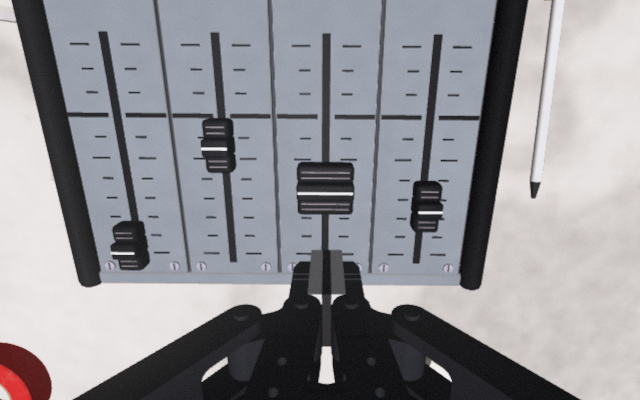

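The view is square to the panel. The shut fingers at (326,260) line up with the cap, which spans x 298–354 with its index at row 193. Next is the descent.

Request:
servo_tool([
  [1, [-0.002, 0, 0.008], [0, 0, 0]],
  [1, [0, 0, 0.006], [0, 0, 0]],
  [1, [0, 0, 0], [0, 0, 0]],
  [1, [0, 0, 0], [0, 0, 0]],
])

```text
time_s: 3.5
eef_pos: [500.1, 150.2, 52.0]
ee_rot: [-0.001, 0.998, 0.024, 0.052]
force: [0.1, 1.1, 1.0]
grip_width: 0.003
grip_force: 0.0
```

```bash
python3 loc.py|head -1
```

```text
t 3.50 s/l/n [1.08 0.25 6.89] F e,l,n [0.27 1.12 1.01]
```

Request:
servo_tool([
  [1, [0.003, 0, 0.0007], [0, 0, 0]],
  [1, [0.004, 0, 0], [0, 0, 0]],
  [1, [0.004, 0, 0], [0, 0, 0]],
  [1, [0.004, 0, 0], [0, 0, 0]],
  [1, [0.004, 0, 0], [0, 0, 0]],
  [1, [0.005, 0, 0], [0, 0, 0]],
  [1, [0.005, 0, 0], [0, 0, 0]],
  [1, [0.005, 0, 0], [0, 0, 0]],
  [1, [0.005, 0, 0], [0, 0, 0]],
  [1, [0.005, 0, 0], [0, 0, 0]],
])

```text
time_s: 4.33
eef_pos: [544.5, 152.3, 56.2]
ee_rot: [-0.001, 0.998, 0.024, 0.052]
force: [-1.0, -1.2, 0.3]
grip_width: -0.005
grip_force: 0.7
```

```bash
python3 loc.py|head -1
```

```text
t 4.33 s/l/n [45.76  0.37  6.33] F e,l,n [-1.04 -1.13  0.38]
```

Request:
servo_tool([
  [1, [0.005, 0, 0], [0, 0, 0]],
  [1, [0.005, 0, 0], [0, 0, 0]],
  [1, [0.005, 0, 0], [0, 0, 0]],
  [1, [0.005, 0, 0], [0, 0, 0]],
  [1, [0.004, 0, 0], [0, 0, 0]],
  [1, [0.002, 0, 0], [0, 0, 0]],
  [1, [0.001, 0, 0], [0, 0, 0]],
  [1, [0, 0, 0], [0, 0, 0]],
])

```text
time_s: 5.0
eef_pos: [571.1, 153.7, 59.0]
ee_rot: [-0.001, 0.998, 0.024, 0.053]
force: [0.1, 0.4, -0.2]
grip_width: -0.004
grip_force: 0.0
```

```bash
python3 loc.py|head -1
```

```text
t 5.00 s/l/n [72.51  0.6   6.38] F e,l,n [ 0.07  0.44 -0.19]
```

Request:
servo_tool([
  [1, [0.001, 0, 0], [0, 0, 0]],
  [1, [0.001, 0, 0], [0, 0, 0]],
  [1, [0.001, 0, 0], [0, 0, 0]],
  [1, [0.0005, 0, 0], [0, 0, 0]],
  [1, [0, 0, 0], [0, 0, 0]],
])

```text
time_s: 5.42
eef_pos: [574.4, 153.8, 59.3]
ee_rot: [-0.001, 0.998, 0.024, 0.052]
force: [-1.2, 0.2, 0.6]
grip_width: -0.002
grip_force: 0.4
```

```bash
python3 loc.py|head -1
```

```text
t 5.42 s/l/n [75.82  0.61  6.37] F e,l,n [-1.14  0.26  0.68]
```

Request:
servo_tool([
  [1, [0.0005, 0, 0], [0, 0, 0]],
  [1, [0.0005, 0, 0], [0, 0, 0]],
  [1, [0, 0, 0], [0, 0, 0]],
])

```text
time_s: 5.67
eef_pos: [575.0, 153.9, 59.4]
ee_rot: [-0.001, 0.998, 0.024, 0.052]
force: [-3.8, 0.5, 2.1]
grip_width: -0.002
grip_force: 1.6
```

```bash
python3 loc.py|head -1
```

```text
t 5.67 s/l/n [76.45  0.63  6.32] F e,l,n [-3.54  0.62  2.53]
```

Request:
servo_tool([
  [1, [0.0005, 0, 0], [0, 0, 0]],
  [1, [0, 0, 0], [0, 0, 0]],
])

```text
time_s: 5.83
eef_pos: [575.1, 153.9, 59.3]
ee_rot: [-0.001, 0.998, 0.024, 0.051]
force: [-5.5, -0.1, 2.4]
grip_width: -0.003
grip_force: 2.8
```

```bash
python3 loc.py|head -1; python3 -c "
from h import *
d=cap('wrist','w3.png')"
```

```text
t 5.83 s/l/n [76.54  0.61  6.24] F e,l,n [-5.21  0.1   2.97]
```

View pics/w3.png

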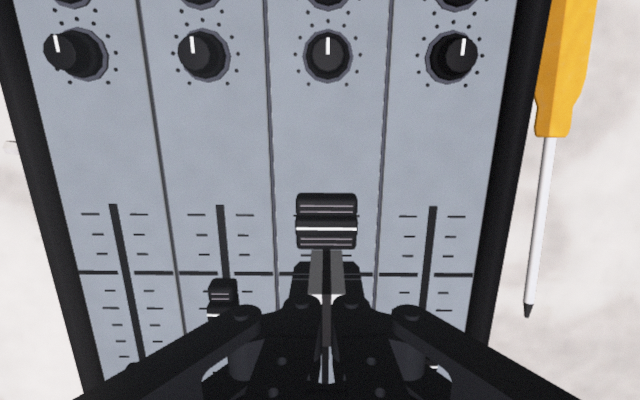

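The cap is at the far stop: its index is at (327,229) and the force is rising. I'll back off, lift over, and come down behind it.

Request:
servo_tool([
  [1, [-0.006, 0, 0], [0, 0, 0]],
  [1, [0, 0, -0.015], [0, 0, 0]],
  [1, [0, 0, -0.025], [0, 0, 0]],
  [1, [0.015, 0, -0.005], [0, 0, 0]],
  [1, [0.02, 0, 0], [0, 0, 0]],
  [1, [0.02, 0, 0], [0, 0, 0]],
  [1, [0.008, 0, 0], [0, 0, 0]],
  [1, [0, 0, 0], [0, 0, 0]],
  [1, [0, 0, 0], [0, 0, 0]],
])

```text
time_s: 6.63
eef_pos: [627.5, 156.2, 109.9]
ee_rot: [-0.001, 0.998, 0.024, 0.052]
force: [0.3, 0.4, -0.5]
grip_width: 0.003
grip_force: 0.0
```

```bash
python3 loc.py|head -1
```

```text
t 6.63 s/l/n [134.04   0.69  51.07] F e,l,n [ 0.24  0.42 -0.53]
```

Request:
servo_tool([
  [1, [-0.004, 0.0005, 0.01], [0, 0, 0]],
  [1, [0, 0, 0.02], [0, 0, 0]],
  [1, [0, 0, 0.01], [0, 0, 0]],
  [1, [0, 0, 0.004], [0, 0, 0]],
  [1, [0, 0, 0], [0, 0, 0]],
  [1, [0, 0, 0], [0, 0, 0]],
])

```text
time_s: 7.13
eef_pos: [628.5, 155.9, 66.6]
ee_rot: [-0.001, 0.998, 0.024, 0.053]
force: [0.5, 0.3, 0.2]
grip_width: -0.001
grip_force: 0.0
```

```bash
python3 loc.py|head -1
```

```text
t 7.13 s/l/n [130.44   0.3    7.89] F e,l,n [0.53 0.32 0.18]
```

Now I'll push back, with the near stop expected at s≈23.5.

Request:
servo_tool([
  [1, [-0.003, 0, 0.0015], [0, 0, 0]],
  [1, [-0.003, 0, 0], [0, 0, 0]],
  [1, [-0.004, 0, 0], [0, 0, 0]],
  [1, [-0.004, 0, 0], [0, 0, 0]],
  [1, [-0.005, 0, 0], [0, 0, 0]],
  [1, [-0.005, 0, 0], [0, 0, 0]],
  [1, [-0.005, 0, 0], [0, 0, 0]],
  [1, [-0.005, 0, 0], [0, 0, 0]],
  [1, [-0.005, 0, 0], [0, 0, 0]],
  [1, [-0.005, 0, 0], [0, 0, 0]],
])

```text
time_s: 7.97
eef_pos: [584.4, 153.8, 60.0]
ee_rot: [-0.001, 0.998, 0.024, 0.052]
force: [1.2, 0.8, 1.1]
grip_width: 0.003
grip_force: 0.7
```

```bash
python3 loc.py|head -1
```

```text
t 7.97 s/l/n [85.79  0.11  5.94] F e,l,n [1.36 0.75 0.98]
```

Request:
servo_tool([
  [1, [-0.005, 0, 0], [0, 0, 0]],
  [1, [-0.005, 0, 0], [0, 0, 0]],
  [1, [-0.005, 0, 0], [0, 0, 0]],
  [1, [-0.005, 0, 0], [0, 0, 0]],
  [1, [-0.005, 0, 0], [0, 0, 0]],
  [1, [-0.005, 0, 0], [0, 0, 0]],
  [1, [-0.005, 0, 0], [0, 0, 0]],
  [1, [-0.004, 0, 0], [0, 0, 0]],
  [1, [-0.004, 0, 0], [0, 0, 0]],
  [1, [-0.003, 0, 0], [0, 0, 0]],
])

```text
time_s: 8.8
eef_pos: [538.7, 151.6, 55.0]
ee_rot: [-0.001, 0.998, 0.024, 0.052]
force: [1.6, 1.4, 0.8]
grip_width: -0.0
grip_force: 0.6
```

```bash
python3 loc.py|head -1
```

```text
t 8.80 s/l/n [39.79 -0.1   5.83] F e,l,n [1.68 1.32 0.59]
```

Request:
servo_tool([
  [1, [-0.003, 0, 0], [0, 0, 0]],
  [1, [-0.003, 0, 0], [0, 0, 0]],
  [1, [-0.002, 0, 0], [0, 0, 0]],
  [1, [-0.002, 0, 0], [0, 0, 0]],
  [1, [-0.001, 0, 0], [0, 0, 0]],
  [1, [0, 0, 0], [0, 0, 0]],
])

```text
time_s: 9.3
eef_pos: [527.9, 151.0, 53.9]
ee_rot: [-0.001, 0.998, 0.024, 0.052]
force: [-0.0, 0.6, 0.7]
grip_width: -0.004
grip_force: 0.0
```

```bash
python3 loc.py|head -1
```

```text
t 9.30 s/l/n [28.98 -0.16  5.82] F e,l,n [0.07 0.62 0.69]
```

Request:
servo_tool([
  [1, [-0.001, 0, 0], [0, 0, 0]],
  [1, [-0.001, 0, 0], [0, 0, 0]],
  [1, [-0.001, 0, 0], [0, 0, 0]],
  [1, [-0.001, 0, 0], [0, 0, 0]],
  [1, [-0.0005, 0, 0], [0, 0, 0]],
  [1, [-0.0005, 0, 0], [0, 0, 0]],
  [1, [0, 0, 0], [0, 0, 0]],
])

```text
time_s: 9.88
eef_pos: [523.2, 150.8, 53.4]
ee_rot: [-0.001, 0.998, 0.024, 0.052]
force: [0.6, -1.0, 0.1]
grip_width: -0.0
grip_force: 0.3
```

```bash
python3 loc.py|head -1
```

```text
t 9.88 s/l/n [24.16 -0.17  5.86] F e,l,n [ 0.53 -1.02  0.05]
```

Request:
servo_tool([
  [1, [-0.0005, 0, 0], [0, 0, 0]],
  [1, [-0.0005, 0, 0], [0, 0, 0]],
  [1, [0, 0, 0], [0, 0, 0]],
])

```text
time_s: 10.13
eef_pos: [522.2, 150.8, 53.3]
ee_rot: [-0.001, 0.998, 0.024, 0.052]
force: [1.5, 0.5, 0.5]
grip_width: -0.004
grip_force: 0.4
```

```bash
python3 loc.py|head -1
```

```text
t 10.13 s/l/n [23.18 -0.16  5.86] F e,l,n [1.56 0.47 0.39]
```

Request:
servo_tool([
  [1, [-0.0005, 0, 0], [0, 0, 0]],
  [1, [-0.0005, 0, 0], [0, 0, 0]],
  [1, [0, 0, 0], [0, 0, 0]],
])

```text
time_s: 10.38
eef_pos: [521.3, 150.7, 53.2]
ee_rot: [-0.001, 0.998, 0.024, 0.052]
force: [1.7, -0.7, -0.8]
grip_width: -0.002
grip_force: 0.6
```

```bash
python3 loc.py|head -1
```

```text
t 10.38 s/l/n [22.25 -0.18  5.88] F e,l,n [ 1.58 -0.81 -0.99]
```

Request:
servo_tool([
  [1, [-0.0005, 0, 0], [0, 0, 0]],
  [1, [0, 0, 0], [0, 0, 0]],
])

```text
time_s: 10.55
eef_pos: [521.2, 150.7, 53.3]
ee_rot: [-0.001, 0.998, 0.024, 0.053]
force: [3.0, 0.9, -1.8]
grip_width: -0.004
grip_force: 1.9
```

```bash
python3 loc.py|head -1
```

```text
t 10.55 s/l/n [22.17 -0.17  5.97] F e,l,n [ 2.83  0.72 -2.12]
```

Request:
servo_tool([
  [1, [-0.0005, 0, 0], [0, 0, 0]],
  [1, [0, 0, 0], [0, 0, 0]],
])

```text
time_s: 10.72
eef_pos: [521.1, 150.7, 53.4]
ee_rot: [-0.001, 0.998, 0.024, 0.053]
force: [5.7, 1.0, -2.6]
grip_width: 0.005
grip_force: 2.9
```

```bash
python3 loc.py|head -1
```

```text
t 10.72 s/l/n [22.08 -0.17  6.06] F e,l,n [ 5.45  0.78 -3.17]
```

Request:
servo_tool([
  [1, [0.006, 0, 0], [0, 0, 0]],
  [1, [0, 0, -0.015], [0, 0, 0]],
  [1, [0, 0, -0.025], [0, 0, 0]],
  [1, [-0.015, 0, -0.005], [0, 0, 0]],
  [1, [-0.02, 0, 0], [0, 0, 0]],
  [1, [-0.02, 0, 0], [0, 0, 0]],
  [1, [-0.006, 0, 0], [0, 0, 0]],
  [1, [0, 0, 0], [0, 0, 0]],
  [1, [0, 0, 0], [0, 0, 0]],
])

```text
time_s: 11.47
eef_pos: [461.7, 147.9, 92.4]
ee_rot: [-0.001, 0.998, 0.024, 0.053]
force: [-0.4, 0.5, -0.2]
grip_width: -0.002
grip_force: 0.0
```

```bash
python3 loc.py|head -1; python3 -c "
from h import *
d=cap('wrist','w4.png')"
```

```text
t 11.47 s/l/n [-32.97  -0.41  51.09] F e,l,n [-0.37  0.51 -0.16]
```

View pics/w4.png

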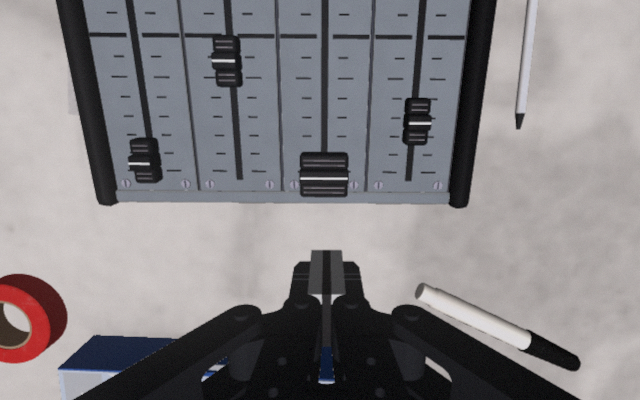

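The cap is at the near stop, with its index at (324,180), and the finger is clear in front of it. I'll check how high the blue box below the gripper is before descending.

Run:
```python
from h import *
d=load("w4")
for u,v in [(130,345),(100,345),(100,380),(328,355),(328,372),(326,260),(340,265),(430,295)]: print(u,v,pt(d,u,v).round(0))
d=load("w1")
for u,v in [(105,280),(105,268),(280,272),(150,320)]: print(u,v,pt(d,u,v).round(0))
```

```text
130 345 [360. 287.  13.]
100 345 [360. 308.  15.]
100 380 [354. 292.  41.]
328 355 [361. 142.  15.]
328 372 [361. 142.  33.]
326 260 [472. 148. 108.]
340 265 [472. 143. 111.]
430 295 [412.  72.  15.]
105 280 [356. 309.  41.]
105 268 [349. 333.   3.]
280 272 [360. 107.  14.]
150 320 [303. 262.  43.]
```

Request:
servo_tool([
  [1, [0, -0.0005, 0.015], [0, 0, 0]],
  [1, [0, 0, 0.015], [0, 0, 0]],
  [1, [0, 0, 0.01], [0, 0, 0]],
  [1, [0, 0, 0.0045], [0, 0, 0]],
  [1, [0, 0, 0], [0, 0, 0]],
  [1, [0, 0, 0], [0, 0, 0]],
])

```text
time_s: 12.02
eef_pos: [466.0, 148.6, 48.1]
ee_rot: [-0.001, 0.998, 0.024, 0.052]
force: [0.2, 0.5, 0.3]
grip_width: -0.002
grip_force: 0.0
```

```bash
python3 loc.py
```

```text
t 12.02 s/l/n [-33.32   0.11   6.55] F e,l,n [0.3  0.52 0.24]
tool axes in slot frame
 [[ 1.     0.004 -0.   ]
 [ 0.004 -1.     0.   ]
 [-0.    -0.    -1.   ]]
```

Request:
servo_tool([
  [1, [0.003, 0, 0], [0, 0, 0]],
  [1, [0.003, 0, 0], [0, 0, 0]],
  [1, [0.004, 0, 0], [0, 0, 0]],
  [1, [0.004, 0, 0], [0, 0, 0]],
  [1, [0.005, 0, 0], [0, 0, 0]],
  [1, [0.005, 0, 0], [0, 0, 0]],
  [1, [0.005, 0, 0], [0, 0, 0]],
  [1, [0.005, 0, 0], [0, 0, 0]],
  [1, [0.005, 0, 0], [0, 0, 0]],
  [1, [0.005, 0, 0], [0, 0, 0]],
])

```text
time_s: 12.85
eef_pos: [509.8, 150.6, 52.5]
ee_rot: [-0.001, 0.998, 0.024, 0.052]
force: [-1.6, -0.9, 0.7]
grip_width: 0.002
grip_force: 0.7
```

Request:
servo_tool([
  [1, [0.005, 0, 0], [0, 0, 0]],
  [1, [0.005, 0, 0], [0, 0, 0]],
  [1, [0.005, 0, 0], [0, 0, 0]],
  [1, [0.004, 0, 0], [0, 0, 0]],
  [1, [0.003, 0, 0], [0, 0, 0]],
  [1, [0.002, 0, 0], [0, 0, 0]],
  [1, [0.002, 0, 0], [0, 0, 0]],
  [1, [0.001, 0, 0], [0, 0, 0]],
  [1, [0, 0, 0], [0, 0, 0]],
])

```text
time_s: 13.6
eef_pos: [536.2, 152.0, 55.3]
ee_rot: [-0.001, 0.998, 0.024, 0.052]
force: [0.0, -0.5, 0.2]
grip_width: 0.001
grip_force: 0.1
```

```bash
python3 loc.py|head -1
```

```text
t 13.60 s/l/n [37.42  0.45  6.37] F e,l,n [ 0.05 -0.47  0.24]
```

Remaining distance to s=46.3: 8.9 mm.

Request:
servo_tool([
  [1, [0.001, 0, 0], [0, 0, 0]],
  [1, [0.0015, 0, 0], [0, 0, 0]],
  [1, [0.0015, 0, 0], [0, 0, 0]],
  [1, [0.0015, 0, 0], [0, 0, 0]],
  [1, [0.001, 0, 0], [0, 0, 0]],
  [1, [0.001, 0, 0], [0, 0, 0]],
  [1, [0.0005, 0, 0], [0, 0, 0]],
  [1, [0, 0, 0], [0, 0, 0]],
])

```text
time_s: 14.27
eef_pos: [544.2, 152.3, 56.2]
ee_rot: [-0.001, 0.998, 0.024, 0.052]
force: [-0.1, -0.7, -0.6]
grip_width: -0.006
grip_force: 0.3
```

```bash
python3 loc.py|head -1
```

```text
t 14.27 s/l/n [45.41  0.43  6.38] F e,l,n [-0.21 -0.72 -0.6 ]
```

Request:
servo_tool([
  [1, [0.0005, 0, 0], [0, 0, 0]],
  [1, [0.0004, 0, 0], [0, 0, 0]],
  [1, [0, 0, 0], [0, 0, 0]],
])

```text
time_s: 14.52
eef_pos: [545.0, 152.4, 56.2]
ee_rot: [-0.001, 0.998, 0.024, 0.052]
force: [-0.5, -1.0, -0.3]
grip_width: 0.005
grip_force: 0.5
```

```bash
python3 loc.py|head -1
```

```text
t 14.52 s/l/n [46.2   0.43  6.38] F e,l,n [-0.55 -1.   -0.24]
```

Request:
servo_tool([
  [1, [-0.005, 0, 0], [0, 0, 0]],
  [1, [-0.012, 0, 0], [0, 0, 0]],
  [1, [-0.01, 0, -0.02], [0, 0, 0]],
  [1, [-0.01, 0, -0.03], [0, 0, 0]],
  [1, [-0.005, 0, -0.035], [0, 0, 0]],
  [1, [0, 0, -0.035], [0, 0, 0]],
  [1, [0, 0, -0.02], [0, 0, 0]],
  [1, [0, 0, 0], [0, 0, 0]],
  [1, [0, 0, 0], [0, 0, 0]],
])

```text
time_s: 15.27
eef_pos: [488.7, 149.8, 191.8]
ee_rot: [-0.001, 0.998, 0.024, 0.054]
force: [-0.2, 0.1, -1.2]
grip_width: -0.001
grip_force: 0.0
```

Run:
```python
from loc import *
st(); d=cap("wrist","w5.png")
for s,h in [(0,0),(100,0),(70,0),(70,15)]: print(s,h,np.round(proj(d,N+s*e+h*n),1))
u,v=map(int,proj(d,N+50*e)); print("crop at",u-80,v-75)
cv2.imwrite("pics/w5c.png",cv2.resize(d["pixels"][max(v-75,0):v+75,u-100:u+100,::-1],None,fx=4,fy=4,interpolation=cv2.INTER_CUBIC)); print(max(v-75,0),u-100)
```

```text
t 15.27 s/l/n [  4.39   0.31 147.09] F e,l,n [-0.33  0.07 -1.15]
tool axes in slot frame
 [[ 1.     0.004  0.002]
 [ 0.004 -1.     0.001]
 [ 0.002 -0.001 -1.   ]]
0 0 [326.6 187.5]
100 0 [327.2  62.8]
70 0 [327.  103.1]
70 15 [327.  104.2]
crop at 246 53
53 226
```

View pics/w5c.png

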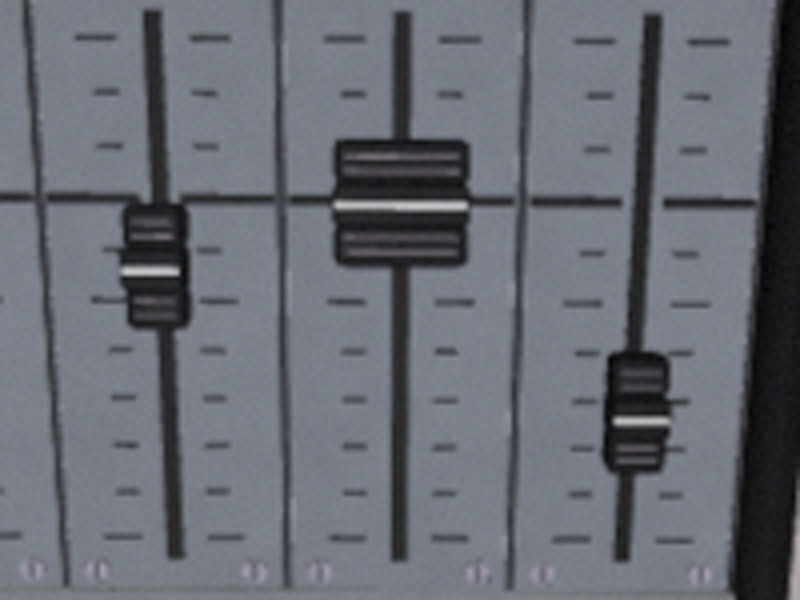

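The index line is at crop row 206 and the long line at row 201. With the expected parallax of 4–5 crop pixels, the index stands on the line. The two narrow faders in view, b and c, look unmoved.

```bash
python3 -c "
from rig import *
print(finish_job())"
```

```text
the job is handed in; nothing more can be done
None
```

The wide fader was pushed to the far stop, back to the near stop, and then forward until its index line stood on the long scale line; the narrow faders and the things round the desk were left alone, and the job is handed in.

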